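Stand up the toppled vase and hold its foot down on the stamp

ROBOT

A 6-joint arm with a two-finger parallel gripper is mounted at the origin on the work surface. World frame = base frame: x ahead of the robot, y to its left, z up, the work surface at z = 0. Lengths are in m, angles in rad, forces in N, time in s.
With the tool pointing down it reaches from about 0.425 to 0.95 m from the base axis. Payload 3.5 kg.
Tool frame: the origin (TCP) lies at the very end of the fingers, on their centre line; the grasp point (between the pads) lies 19 mm behind it (ctrl.grip_point_offset is the distance from the TCP to the grasp point, in m); z points along the fingers, y is the line along which they close (so a half turn about z gives the same grasp; the last joint's range is limited). The gripper opens to 85 mm and grips with 20 to 120 N. Pads are 22 mm wide; open, the fingers measure 114 mm over their backs; the gripper's body (76 mm by 85 mm) begins 54 mm behind the grasp point. The pads swing forward as they close: fully open they stand 13 mm farther back than shut.
Start: joints at [1.029, 0.286, 1.577, -0, 1.279, -0.15], TCP at [0.258, 0.624, 0.231] pointing down, gripper open.
Joint ranges: [-2.77, 2.77], [-0.9, 2.22], [0.21, 2.48], [-1.53, 4.67], [0.24, 2.81], [-2.84, 2.84]. Speed limits (rad/s): [2.79, 2.79, 3.14, 3.14, 3.14, 3.14].

INTERFACE

Orientations are given as a unit quaternion [x, y, z, w].
In Python, from plant import ctrl gives the robot as it stands. The module is installed in compiled form; this text tells all that it offers.
- The arm moves only by the shell command python3 -m pendant 'ROWS' [OPENING] [FORCE]. ROWS is JSON, a list of rows, each an object of numbers: "dx", "dy", "dz": the shift along the tool's x, y, z in cm; "twist": the turn about the tool's z in degrees. A call has 1 to 10 rows; each row is the pose to reach, as a shift and turn from the pose commanded when the call began, along the tool's axes at that moment; what a row does not reach only later rows make up. A row lasts 1/8 s, in which the tool goes at most 62.5 mm and 10.7 degrees, less where a joint would pass 70% of its speed; a pose out of reach is approached as far as the arm can. A call with a gripper value outside its range is refused whole. OPENING is the opening in per cent of the stroke, from 0 (shut) to 100 (fully open), set as the call begins (- or left out, the last holds). The fingers move at their own pace and stop on an object; FORCE is the grip in N (left out, the last holds). Time passes only in rows, so rows that repeat a pose let the fingers close. It gives the time, the measured TCP pose, the force, the opening and the grip force at its end, in the units of the state.
- ctrl.get_state(): the state, without advancing time (a new reading comes with each control period).
- ctrl.read_camera(name): name is "side" or "top"; returns a dict with "img" (420x560x3 uint8, red, green, blue), "depth" (420x560 float32, m along the optical axis (not along the pixel's ray), 0 where there is no reading), "camera_matrix" (3x3 intrinsics, pixels), "xyz" and "rotation" of the camera in the world. Camera axes: x right, y up, looking along -z (the intrinsics and any distortion apply to the point x, -y, -z); pixel columns grow to the right and rows downward; lengths in m; the calibration is good to about 2 mm. A picture is of the moment at which its call begins.
- ctrl.sign_off(): hands the job in; it is judged then, once.
The state is a dict: "time": time; "qpos": joint angles; "dq": joint speeds; "joint_efforts": joint torques, N m; "eef_pos": TCP position; "tcp_rot": TCP orientation; "contact_force": force on the tool from outside, world axes, zero at the start; "wrist_torque": the same for the moment, N m; "opening": opening from 0.0 (shut) to 1.0 (fully open); "finger_force": force on a finger pad.
Only numpy, scipy, OpenCV 4.12 (cv2) and the standard library are available. Lean on these libraries where they do the work, as an engineer would, in place of code of your own. Each camera call takes 0.05 s, during which the arm holds its last target. There are 200 camera calls.

TASK

In the pottery studio a small round-bellied bottle vase with a square mouth has toppled over: stand it upright on the table, foot down. Then set it upright in the sprung ring of the foot-stamping cradle, press it straight down against the spring until its foot bears on the stamp pad below, and finish while still holding it pressed down there, without letting go. Leave the two-handled casserole, the mug and the jar where they are.

Things in the scene. Friction and masses are not known exactly. Their poses are not given: they have to be found in the camera images.
- vase: Bottle vase of unglazed reddish clay, 120 mm tall, 0.20 to 0.32 kg, square-mouthed. Origin: centre of its flat foot (37 mm across); z runs from foot to mouth. Belly: a ball 64 mm across centred 26 mm above the foot. Straight neck 26 mm across from 57 to 98 mm, then a square mouth collar 36 x 36 mm from 98 to 120 mm, its flat sides facing the vase's x and y axes.
- vase_mid (a point): Point on the vase's axis half-way up, 60 mm above the foot (the straight neck begins 3 mm below it); z from foot to mouth. At the start the vase lies on belly and one flat of the collar, neck towards the robot within about 40 degrees and drooping 9 degrees: the axis is about 20 mm above the table at the collar.
- pad: Stamp pad, a black rubber disc 40 mm across in the middle of the cradle's grey base (130 x 130 x 12 mm, fixed to the table). Origin: centre of its top face, 19 mm above the table; z up. The sprung ring is centred above it.
- ring_top (a point): Centre of the sprung ring's top edge, 51 mm above the table at rest. Steel conical collar 10 mm high, bore 46 mm below to 60 mm above, 72 mm outside, on three sprung pins 48 mm from its axis (heads 3 mm above the edge). The belly sits in it, foot through the bore, the foot then about 39 mm above the table, 20 mm above the pad. The vase's weight alone does not sink it.
- ring (a joint): How far the sprung ring is pressed down, in m: 0 at rest, about 0.020 when the vase seated in it stands on the pad, at most 0.026. The spring pushes up with about 5 N at rest and 11 N at 0.020 (300 N/m); on the pad the force rises steeply.
- casserole: Bystander: open clay pot 104 mm in diameter, 55 mm high, with two flat side handles (154 mm over them); origin at the centre of its underside.
- mug: Bystander: cream mug, 80 mm in diameter, 90 mm high, with a side handle; origin at the centre of its underside.
- jar: Bystander: grey lidded jar, 70 mm in diameter, 85 mm high; origin at the centre of its underside.
Mind the look-alikes: they are no part of the job. Leave any pink or red look-alike of the vase alone. What is shaped like the part that bears pad but red is not meant.

How it is judged:
By the outcome, as a careful person would: the job done as asked, in the order asked, and still so for the second after the job is handed in, while the arm keeps its last pose, push and grip.
It also fails if it takes over 58 s, if anything falls off the work surface, if the arm or the gripper's body presses on something with over 40 N, if the wrist force passes 120 N, or if a joint passes its speed limit or range.

## Working session

There is one attempt and no reset: what is moved stays moved. The work goes in short steps, Python scripts to look and compute and a shell command to move; the robot and the scene stay as the last step left them, time stands still between calls to the robot, and variables do not carry over. Pictures are saved under pics/ and viewed, at most 10 in all, crops included, and the job is handed in when it is done.

```bash
mkdir -p pics; cat > h.py <<'E'
from plant import ctrl
import numpy as np, cv2
def shot(n,f,crop=None,s=1):
    c=ctrl.read_camera(n); np.savez('/tmp/'+n+'.npz',**{k:np.array(v) for k,v in c.items()})
    im=c['img'][:,:,::-1]
    if crop: a,b,d,e=crop; im=im[b:e,a:d]
    cv2.imwrite('pics/'+f,cv2.resize(im,None,fx=s,fy=s,interpolation=cv2.INTER_CUBIC)); return c
def cloud(n):
    c=np.load('/tmp/'+n+'.npz'); K=c['camera_matrix']; d=c['depth']
    v,u=np.mgrid[:d.shape[0],:d.shape[1]]
    p=np.stack([(u-K[0,2])/K[0,0]*d,-(v-K[1,2])/K[1,1]*d,-d],-1)
    return p@c['rotation'].T+c['xyz'],c['img'],d
E
python3 - <<'E'
from h import *
for n in('top','side'):
    c=shot(n,n+'0.png'); print(n,c['xyz'],c['rotation'].round(3).tolist(),c['camera_matrix'].tolist(),c.keys())
print(ctrl.get_state(), ctrl.grip_point_offset)
E
```

```text
top [ 0.41565447 -0.00812137  1.50319646] [-0.045, 0.048, 0.714, -0.697] [[529.0089683363699, 0.0, 273.9115880440049], [0.0, 529.0089683363699, 205.27875826917628], [0.0, 0.0, 1.0]] dict_keys(['img', 'depth', 'camera_matrix', 'xyz', 'rotation'])
side [ 0.432714   -0.81383054  0.58283866] [0.487, -0.057, -0.086, 0.867] [[432.77324725876764, 0.0, 268.2049106728209], [0.0, 432.77324725876764, 217.57962207069866], [0.0, 0.0, 1.0]] dict_keys(['img', 'depth', 'camera_matrix', 'xyz', 'rotation'])
{'time': 0.1, 'qpos': array([ 1.02898638e+00,  2.87090215e-01,  1.57801736e+00, -2.47967331e-05,
        1.27865144e+00, -1.49998330e-01]), 'dq': array([-0.00248855, -0.00138567, -0.00199026,  0.00032123, -0.00129761,
       -0.00131597]), 'joint_efforts': array([ 8.58812145e-04, -4.07295334e+01, -2.93702924e+01, -1.42062945e-04,
        3.38848105e-03,  7.35541335e-06]), 'eef_pos': array([0.25742146, 0.62333633, 0.23008394]), 'tcp_rot': array([ 1.94651469e-01,  9.80871873e-01, -1.02304648e-03, -3.56083159e-04]), 'contact_force': array([ 0.45947598, -0.06023448,  0.36256506]), 'wrist_torque': array([-0.00558477,  0.05543793, -0.03170143]), 'finger_force': 0.0, 'opening': 0.9981177521961201} 0.0187
```

View pics/top0.png

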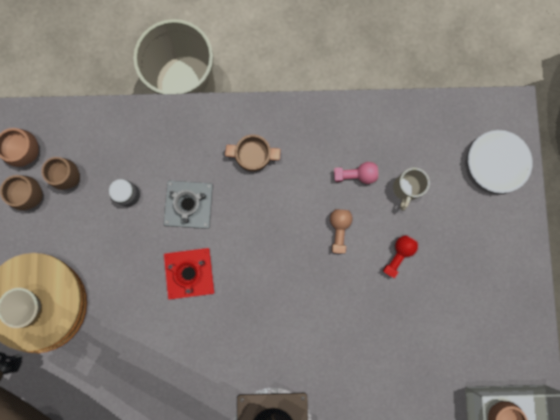

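View pics/side0.png

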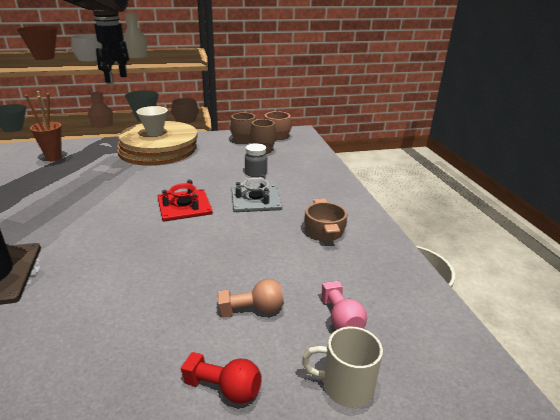

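The pictures show three bottle vases in top: pink at (358,173), brown clay at (341,230) and bright red at (402,255). The brown one fits "unglazed reddish clay". There are two cradles: grey at (188,205) and red at (189,273), and the grey one is meant. I'll confirm both in an enlarged crop.

```bash
python3 - <<'E'
from h import *
a=cv2.imread('pics/top0.png')
A=cv2.resize(a[160:280,310:430],(480,480),interpolation=cv2.INTER_CUBIC);B=cv2.resize(a[170:240,155:220],(312,480)[0:1]+(336,),interpolation=cv2.INTER_CUBIC)
o=np.zeros((480,800,3),np.uint8);o[:,:480]=A;o[:336,484:796]=B;cv2.imwrite('pics/crop1.png',o)
# vase
for n,(u0,v0,u1,v1) in {'top':(322,200,360,260),'side':(212,272,292,322)}.items():
    P,im,d=cloud(n); hsv=cv2.cvtColor(im,cv2.COLOR_RGB2HSV)
    m=np.zeros(d.shape,bool);m[v0:v1,u0:u1]=1
    m&=(hsv[...,1]>90)&(d>0)
    q=P[m]; xy=q[:,:2]; c=xy.mean(0); w,V=np.linalg.eigh(np.cov(xy.T)); ax=V[:,1]*np.sign(-V[0,1]); t=(xy-c)@ax; s=(xy-c)@V[:,0]
    print(n,m.sum(),'c',c,'neckdir',ax,np.degrees(np.arctan2(ax[1],ax[0])),'t',t.min(),t.max(),'zmax',q[:,2].max())
    for lo in np.arange(-.07,.08,.01):
        k=(t>=lo)&(t<lo+.01)
        if k.sum(): print(round(lo,3),xy[k].mean(0).round(4),(np.ptp(s[k])*1e3).round(),q[k,2].max().round(4),((s[k].max()+s[k].min())/2).round(4))
for n,(u0,v0,u1,v1) in {'top':(158,175,220,235),'side':(225,170,290,215)}.items():
    P,im,d=cloud(n); q=P[v0:v1,u0:u1][d[v0:v1,u0:u1]>0]
    for lo,hi in((.006,.016),(.045,.06)):
        k=(q[:,2]>lo)&(q[:,2]<hi); r=q[k]
        print(n,'cradle',lo,k.sum(),r.min(0),r.max(0),cv2.minAreaRect(r[:,:2].astype(np.float32)*1000))
E
```

```text
Traceback (most recent call last):
  File "h.py", line 12, in cloud
    return p@c['rotation'].T+c['xyz'],c['img'],d
           ~^~~~~~~~~~~~~~~~
ValueError: matmul: Input operand 1 has a mismatch in its core dimension 0, with gufunc signature (n?,k),(k,m?)->(n?,m?) (size 4 is different from 3)
```

View pics/crop1.png

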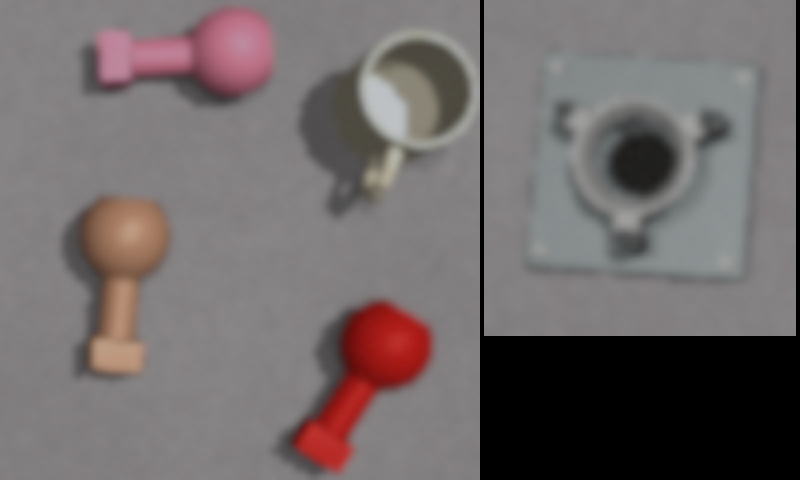

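The crop confirms it: a clay-brown vase with its belly at about (341,219) and its collar at (339,249), and a grey cradle with its black pad at (188,204). The rotation turns out to be a quaternion, so I'll fix the helper.

```bash
sed -i "s/c\['rotation'\].T+/R.from_quat(c['rotation']).as_matrix().T+/; s/^import numpy/from scipy.spatial.transform import Rotation as R\nimport numpy/" h.py; python3 - <<'E'
from h import *
for n,(u0,v0,u1,v1) in {'top':(322,200,360,260),'side':(212,272,292,322)}.items():
    P,im,d=cloud(n); hsv=cv2.cvtColor(im,cv2.COLOR_RGB2HSV)
    m=np.zeros(d.shape,bool);m[v0:v1,u0:u1]=1
    m&=(hsv[...,1]>90)&(d>0)
    q=P[m]; xy=q[:,:2]; c=xy.mean(0); w,V=np.linalg.eigh(np.cov(xy.T)); ax=V[:,1]*np.sign(-V[0,1]); t=(xy-c)@ax; s=(xy-c)@V[:,0]
    print(n,m.sum(),'c',c,'neckdir',ax,np.degrees(np.arctan2(ax[1],ax[0])),'t',t.min(),t.max(),'zmax',q[:,2].max())
    for lo in np.arange(-.07,.08,.01):
        k=(t>=lo)&(t<lo+.01)
        if k.sum(): print(round(lo,3),xy[k].mean(0).round(4),(np.ptp(s[k])*1e3).round(),q[k,2].max().round(4),((s[k].max()+s[k].min())/2).round(4))
for n,(u0,v0,u1,v1) in {'top':(158,175,220,235),'side':(225,170,290,215)}.items():
    P,im,d=cloud(n); q=P[v0:v1,u0:u1][d[v0:v1,u0:u1]>0]
    for lo,hi in((.006,.016),(.045,.06)):
        k=(q[:,2]>lo)&(q[:,2]<hi); r=q[k]
        print(n,'cradle',lo,k.sum(),r.min(0),r.max(0),cv2.minAreaRect(r[:,:2].astype(np.float32)*1000))
s=ctrl.get_state();print(s['eef_pos'],R.from_quat(s['tcp_rot']).as_matrix().round(3))
E
```

```text
top 420 c [ 0.55109608 -0.19815518] neckdir [-0.99799008  0.06337035] 176.3667119100427 t -0.03848188805686391 0.05500481931160685 zmax 0.06885712633668462
-0.04 [ 0.5848 -0.2004] 46.0 0.0617 0.0009
-0.03 [ 0.5762 -0.1989] 53.0 0.0689 0.0014
-0.02 [ 0.5661 -0.1991] 55.0 0.068 0.0028
-0.01 [ 0.5564 -0.1987] 53.0 0.0662 0.0012
0.0 [ 0.5467 -0.1984] 44.0 0.061 0.0006
0.01 [ 0.5366 -0.198 ] 23.0 0.054 0.0013
0.02 [ 0.5256 -0.1977] 20.0 0.0416 0.0013
0.03 [ 0.5163 -0.1953] 18.0 0.0426 0.0003
0.04 [ 0.5064 -0.1943] 20.0 0.0389 -0.0003
0.05 [ 0.4981 -0.1946] 19.0 0.0358 -0.0005
side 1407 c [ 0.53665711 -0.21546883] neckdir [-0.97568435  0.21918041] 167.33910110096238 t -0.055266862770086134 0.06594086309536451 zmax 0.06650501159685529
-0.06 [ 0.5879 -0.2263] 26.0 0.058 -0.0062
-0.05 [ 0.5804 -0.2259] 41.0 0.063 -0.0066
-0.04 [ 0.5707 -0.2245] 49.0 0.0665 -0.0075
-0.03 [ 0.5603 -0.2235] 49.0 0.0655 -0.0082
-0.02 [ 0.5515 -0.2186] 46.0 0.0631 -0.0101
-0.01 [ 0.5429 -0.2121] 34.0 0.0566 -0.0095
0.0 [ 0.533  -0.2095] 20.0 0.0419 -0.0081
0.01 [ 0.5227 -0.2078] 22.0 0.0404 -0.0075
0.02 [ 0.513  -
[... 378 characters left out ...]
24385070800781)
top cradle 0.045 288 [0.56802987 0.17917889 0.04502897] [0.65621326 0.27407699 0.05880448] ((612.4945068359375, 231.93539428710938), (94.96861267089844, 87.58586120605469), 80.54344177246094)
side cradle 0.006 893 [0.55512478 0.15275165 0.00607834] [0.69310014 0.39646211 0.01599621] ((629.0311279296875, 276.085693359375), (238.4942169189453, 130.31593322753906), 84.78829956054688)
side cradle 0.045 238 [0.56978752 0.17219043 0.04503436] [0.65869222 0.27410287 0.05845374] ((630.9223022460938, 217.29710388183594), (96.34148406982422, 90.56864166259766), 33.11933898925781)
[0.25742146 0.62333633 0.23008394] [[-0.924  0.382 -0.001]
 [ 0.382  0.924 -0.002]
 [ 0.    -0.002 -1.   ]]
```

```bash
python3 - <<'E'
from h import *
from scipy.optimize import least_squares
def ray(n,u,v,z):
    c=np.load('/tmp/'+n+'.npz');K=c['camera_matrix'];r=R.from_quat(c['rotation']).as_matrix()@[(u-K[0,2])/K[0,0],-(v-K[1,2])/K[1,1],-1]
    return (c['xyz']+r*(z-c['xyz'][2])/r[2])[:2].round(4)
print('belly',ray('top',341.2,219.5,.032),ray('side',267.5,297,.032))
print('collar',ray('top',339.2,249,.036),'neck',ray('top',339.7,238,.035))
print('ring',ray('top',186,203.3,.051),'pad',ray('top',187.9,204,.019),'base',ray('top',188.4,205,.012))
Q=[]
for n,(u0,v0,u1,v1) in {'top':(330,207,353,231),'side':(254,281,283,314)}.items():
    P,im,d=cloud(n);q=P[v0:v1,u0:u1].reshape(-1,3);q=q[(q[:,2]>.03)&(q[:,2]<.07)]
    f=least_squares(lambda c:np.linalg.norm(q-c,axis=1)-.032,[.56,-.2,.032],loss='soft_l1',f_scale=.002);print(n,'sphere',f.x,len(q))
# table-height check and ring circle
for n,(u0,v0,u1,v1) in {'top':(158,175,220,235),'side':(225,170,290,215)}.items():
    P,im,d=cloud(n);q=P[v0:v1,u0:u1].reshape(-1,3);q=q[(q[:,2]>.047)&(q[:,2]<.056)]
    f=least_squares(lambda c:np.linalg.norm(q[:,:2]-c,axis=1)-.033,[.615,.22],loss='soft_l1',f_scale=.003);print(n,'ring',f.x,len(q))
E
```

```text
belly [ 0.5648 -0.2042] [ 0.5668 -0.2092]
collar [ 0.4825 -0.1948] neck [ 0.513  -0.1976]
ring [0.618  0.2263] pad [0.6203 0.2261] base [0.6184 0.2258]
top sphere [ 0.56714374 -0.20201317  0.0307365 ] 391
side sphere [ 0.56950778 -0.20514254  0.0322448 ] 701
top ring [0.62140117 0.22825033] 224
side ring [0.62333508 0.22273224] 194
```

The vase belly is at about (0.567,-0.204) and its collar at about (0.4835,-0.195). The neck heads along 174°, and the pad is at about (0.620,0.226). The tool can only stay vertical, so I'll pinch the mouth end lightly and let the heavy belly swing down.

```bash
python3 -m pendant '[{"dx":-38.6,"dy":-29.8,"twist":-16.3},{"dx":-38.6,"dy":-29.8,"twist":-16.3},{"dx":-38.6,"dy":-29.8,"twist":-16.3},{"dx":-38.6,"dy":-29.8,"twist":-16.3},{"dx":-38.6,"dy":-29.8,"twist":-16.3},{"dx":-38.6,"dy":-29.8,"twist":-16.3},{"dx":-38.6,"dy":-29.8,"twist":-16.3},{"dx":-38.6,"dy":-29.8,"twist":-16.3},{"dx":-38.6,"dy":-29.8,"twist":-16.3},{"dx":-38.6,"dy":-29.8,"twist":-16.3}]' 80 20
cat > to.py <<'E'
import sys;from h import *
s=ctrl.get_state();M=R.from_quat(s['tcp_rot']).as_matrix();t=np.array(eval(sys.argv[1]))
print('t',s['time'],'eef',s['eef_pos'].round(4),'xdir',np.degrees(np.arctan2(M[1,0],M[0,0])).round(2),'cm',(M.T@(t-s['eef_pos'])*100).round(2),'op',s['opening'],'F',s['contact_force'].round(2))
E
python3 to.py '[.4746,-.194,.10]'
```

```text
t 0.1 eef [0.2574 0.6233 0.2301] xdir 157.55 cm [-51.29 -67.22  13.14] op 0.9981177521961201 F [ 0.46 -0.06  0.36]$[0]: bad value
```

```bash
python3 -m pendant '[{"dx":-4.3,"dy":-3.3,"dz":0,"twist":-2},{"dx":-8.6,"dy":-6.6,"dz":0,"twist":-4},{"dx":-12.9,"dy":-9.9,"dz":0,"twist":-6},{"dx":-17.2,"dy":-13.2,"dz":0,"twist":-8},{"dx":-21.5,"dy":-16.5,"dz":0,"twist":-10},{"dx":-25.8,"dy":-19.8,"dz":0,"twist":-12},{"dx":-30.1,"dy":-23.1,"dz":0,"twist":-14},{"dx":-34.4,"dy":-26.4,"dz":0,"twist":-16},{"dx":-38.6,"dy":-29.8,"dz":0,"twist":-16.3},{"dx":-38.6,"dy":-29.8,"dz":0,"twist":-16.3}]' 80 20
python3 to.py '[.4746,-.194,.10]'
```

```text
time: 1.35
eef_pos: [0.5018, 0.1981, 0.2309]
tcp_rot: [0.056, 0.998, -0.0, -0.0]
contact_force: [-0.9, -0.3, -0.2]
opening: 0.8
finger_force: 0.0
t 1.35 eef [0.5018 0.1981 0.2309] xdir 173.54 cm [ -1.71 -39.26  13.11] op 0.7995360008675279 F [-0.86 -0.32 -0.17]
```

```bash
python3 -m pendant '[{"dx":0,"dy":-5.6,"dz":0},{"dx":0,"dy":-11.2,"dz":1},{"dx":-0.5,"dy":-16.8,"dz":3},{"dx":-1,"dy":-22.4,"dz":5},{"dx":-1.7,"dy":-28,"dz":7},{"dx":-1.7,"dy":-33.6,"dz":9},{"dx":-1.7,"dy":-37,"dz":11},{"dx":-1.7,"dy":-39.3,"dz":13.1},{"dx":-1.7,"dy":-39.3,"dz":13.1},{"dx":-1.7,"dy":-39.3,"dz":13.1}]'
python3 to.py '[.4746,-.194,.02]'
python3 - <<'E'
from h import *
a=shot('top','a.png')['img'];b=shot('side','b.png')['img']
o=np.zeros((480,800,3),np.uint8);o[:,:400]=cv2.resize(a[180:276,300:380],(400,480));o[:,400:]=cv2.resize(b[200:344,180:300],(400,480));cv2.imwrite('pics/c2.png',o[:,:,::-1])
E
```

```text
t 1.35 eef [0.5018 0.1981 0.2309] xdir 173.54 cm [ -1.72 -39.26  21.11] op 0.7995360008675279 F [-0.86 -0.32 -0.17]$[0]: bad value
```

View pics/c2.png

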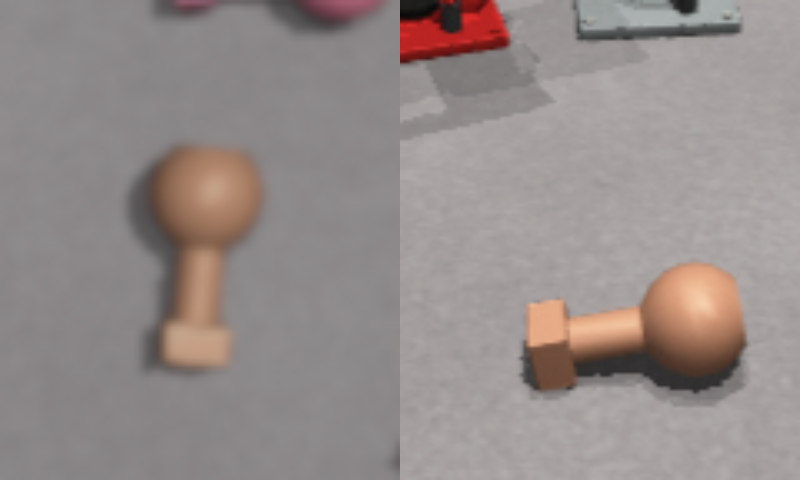

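The vase is still lying untouched, because the row was refused: all four keys are needed.

```bash
python3 -m pendant '[{"dx":0,"dy":-39.3,"dz":0,"twist":0},{"dx":0,"dy":-39.3,"dz":0,"twist":0},{"dx":0,"dy":-39.3,"dz":0,"twist":0},{"dx":0,"dy":-39.3,"dz":0,"twist":0},{"dx":-1.7,"dy":-39.3,"dz":13.1,"twist":0},{"dx":-1.7,"dy":-39.3,"dz":13.1,"twist":0},{"dx":-1.7,"dy":-39.3,"dz":13.1,"twist":0},{"dx":-1.7,"dy":-39.3,"dz":13.1,"twist":0},{"dx":-1.7,"dy":-39.3,"dz":13.1,"twist":0},{"dx":-1.7,"dy":-39.3,"dz":13.1,"twist":0}]'
python3 to.py '[.4746,-.194,.02]'
python3 - <<'E'
from h import *
a=shot('top','a.png')['img'];b=shot('side','b.png')['img']
o=np.zeros((480,800,3),np.uint8);o[:,:400]=cv2.resize(a[180:276,300:380],(400,480));o[:,400:]=cv2.resize(b[200:344,180:300],(400,480));cv2.imwrite('pics/c3.png',o[:,:,::-1])
E
```

```text
time: 2.7
eef_pos: [0.4766, -0.1904, 0.1018]
tcp_rot: [0.052, 0.999, -0.0, 0.001]
contact_force: [0.6, 1.0, -0.0]
opening: 0.798
finger_force: 0.0
t 2.7 eef [ 0.4766 -0.1904  0.1018] xdir 173.98 cm [ 0.18 -0.37  8.18] op 0.7982142535500574 F [ 0.57  1.   -0.03]
```

View pics/c3.png

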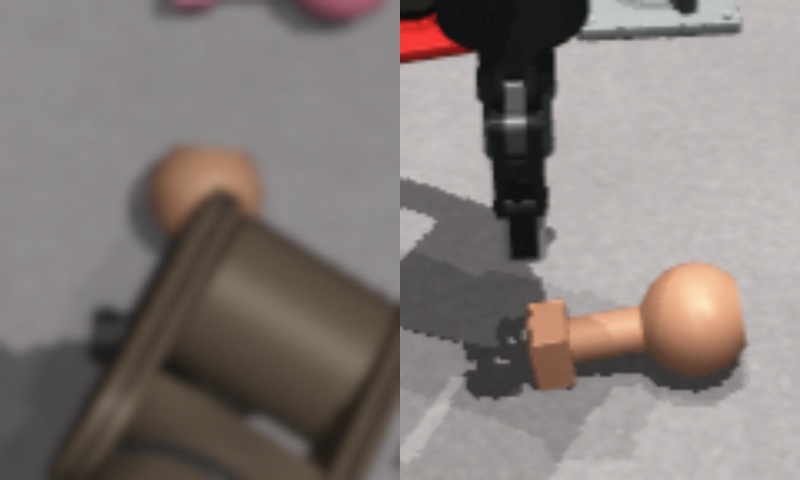

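The fingers straddle the collar's end, so I'll descend and pinch lightly.

```bash
python3 -m pendant '[{"dx":0.1,"dy":-0.2,"dz":4,"twist":0},{"dx":0.1,"dy":-0.2,"dz":8.1,"twist":0},{"dx":0.1,"dy":-0.2,"dz":8.1,"twist":0},{"dx":0.1,"dy":-0.2,"dz":8.1,"twist":0}]'
python3 to.py '[.4746,-.194,.02]'
python3 -m pendant '[{"dx":0,"dy":0,"dz":0,"twist":0},{"dx":0,"dy":0,"dz":0,"twist":0},{"dx":0,"dy":0,"dz":0,"twist":0},{"dx":0,"dy":0,"dz":0,"twist":0},{"dx":0,"dy":0,"dz":0,"twist":0},{"dx":0,"dy":0,"dz":0,"twist":0}]' 0 20
python3 to.py '[.4746,-.194,.02]'
```

```text
time: 3.3
eef_pos: [0.4755, -0.1937, 0.0211]
tcp_rot: [0.053, 0.999, -0.001, 0.001]
contact_force: [-0.1, 0.1, 0.5]
opening: 0.798
finger_force: 0.0
t 3.3 eef [ 0.4755 -0.1937  0.0211] xdir 173.89 cm [ 0.09 -0.04  0.11] op 0.7976081589216159 F [-0.09  0.07  0.48]
time: 4.05
eef_pos: [0.4755, -0.194, 0.0211]
tcp_rot: [0.054, 0.999, -0.0, 0.001]
contact_force: [-0.8, 2.1, 6.6]
opening: 0.413
finger_force: 22.9
t 4.05 eef [ 0.4755 -0.194   0.0211] xdir 173.84 cm [ 0.09 -0.01  0.11] op 0.4131701161768497 F [-0.79  2.05  6.62]
```

```bash
python3 -m pendant '[{"dx":0,"dy":0,"dz":-2,"twist":0},{"dx":0,"dy":0,"dz":-5,"twist":0},{"dx":0,"dy":0,"dz":-9,"twist":0},{"dx":0,"dy":0,"dz":-14,"twist":0},{"dx":0,"dy":0,"dz":-14,"twist":0},{"dx":0,"dy":0,"dz":-14,"twist":0}]'
python3 - <<'E'
from h import *
b=shot('side','b.png')['img']
cv2.imwrite('pics/c4.png',cv2.resize(b[160:340,160:320],(480,540))[:,:,::-1])
E
```

```text
time: 4.8
eef_pos: [0.4732, -0.1928, 0.158]
tcp_rot: [0.054, 0.999, 0.001, -0.001]
contact_force: [0.0, 0.1, -3.4]
opening: 0.42
finger_force: 21.7
```

View pics/c4.png

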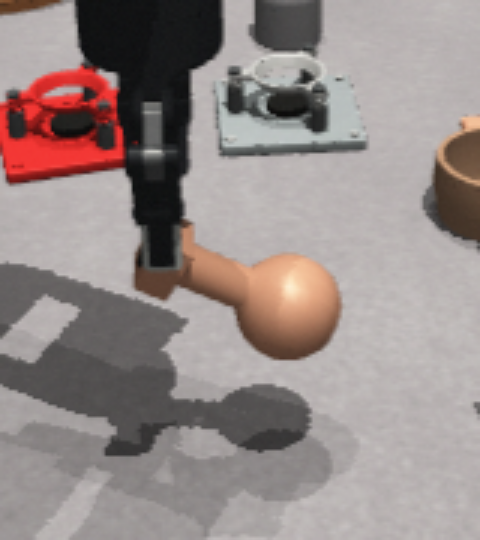

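The vase has begun to pivot: the neck is about 25° up. A vertical shake should ratchet it down.

```bash
python3 -m pendant '[{"dx":0,"dy":0,"dz":-5,"twist":0},{"dx":0,"dy":0,"dz":0,"twist":0},{"dx":0,"dy":0,"dz":-5,"twist":0},{"dx":0,"dy":0,"dz":0,"twist":0},{"dx":0,"dy":0,"dz":-5,"twist":0},{"dx":0,"dy":0,"dz":0,"twist":0},{"dx":0,"dy":0,"dz":-5,"twist":0},{"dx":0,"dy":0,"dz":-5,"twist":0}]'
python3 - <<'E'
from h import *
b=shot('side','b.png')['img']
cv2.imwrite('pics/c5.png',cv2.resize(b[140:340,160:320],(480,600))[:,:,::-1])
E
```

```text
time: 5.85
eef_pos: [0.4751, -0.1939, 0.2096]
tcp_rot: [0.054, 0.999, -0.0, 0.001]
contact_force: [-0.0, -0.3, -1.2]
opening: 0.412
finger_force: 21.8
```

View pics/c5.png

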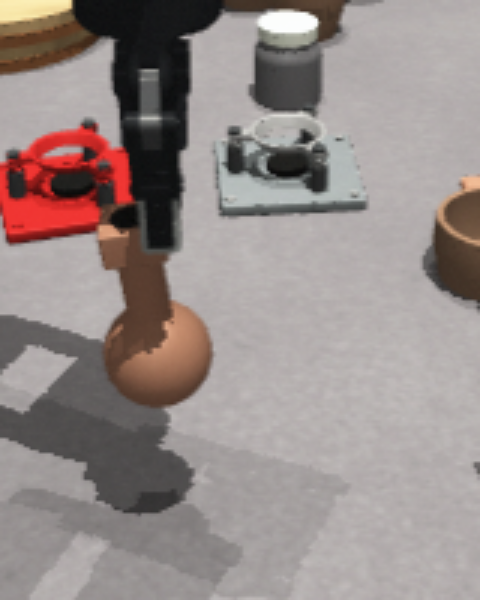

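It now hangs almost upright, about 8° off, with its top leaning towards the robot. I'll measure the belly height before setting it down.

```bash
cat > ball.py <<'E'
from h import *
from scipy.optimize import least_squares
def ball(n='side',g=(.47,-.19,.1)):
    P,im,d=cloud(n);hsv=cv2.cvtColor(im,cv2.COLOR_RGB2HSV)
    m=(d>0)&(hsv[...,1]>80)&(np.linalg.norm(P-g,axis=-1)<.12)&(hsv[...,0]<20)
    q=P[m];q=q[q[:,2]<np.percentile(q[:,2],5)+.05]
    f=least_squares(lambda c:np.linalg.norm(q-c,axis=1)-.032,q.mean(0)+[0,.02,0],loss='soft_l1',f_scale=.002);return f.x,len(q),P[m]
E
python3 - <<'E'
from ball import *
b,n,q=ball(g=(.48,-.19,.18));print(b,n)
for z in np.arange(q[:,2].min(),q[:,2].max(),.01):
    k=q[(q[:,2]>=z)&(q[:,2]<z+.01)];
    if len(k):print(round(z-b[2],3),k.min(0).round(3),k.max(0).round(3),len(k))
print(ctrl.get_state()['eef_pos'])
E
```

```text
[ 0.46967668 -0.19315706  0.1279329 ] 964
-0.023 [ 0.446 -0.222  0.104] [ 0.483 -0.209  0.114] 38
-0.013 [ 0.44  -0.226  0.115] [ 0.495 -0.204  0.124] 100
-0.003 [ 0.439 -0.226  0.125] [ 0.497 -0.199  0.134] 176
0.007 [ 0.44  -0.226  0.134] [ 0.498 -0.187  0.144] 233
0.017 [ 0.444 -0.221  0.144] [ 0.496 -0.186  0.154] 274
0.027 [ 0.451 -0.214  0.155] [ 0.486 -0.186  0.164] 120
0.037 [ 0.453 -0.208  0.165] [ 0.477 -0.197  0.174] 71
0.047 [ 0.451 -0.209  0.175] [ 0.475 -0.196  0.184] 69
0.057 [ 0.452 -0.208  0.184] [ 0.473 -0.199  0.194] 71
0.067 [ 0.444 -0.213  0.195] [ 0.475 -0.205  0.204] 60
0.077 [ 0.441 -0.214  0.204] [ 0.471 -0.207  0.214] 75
0.087 [ 0.442 -0.213  0.214] [ 0.464 -0.175  0.222] 125
0.127 [ 0.458 -0.242  0.259] [ 0.459 -0.239  0.263] 3
0.137 [ 0.458 -0.239  0.266] [ 0.458 -0.239  0.266] 1
0.147 [ 0.457 -0.25   0.275] [ 0.459 -0.22   0.28 ] 4
[ 0.47434328 -0.19351302  0.20868408]
```

```bash
python3 -m pendant '[{"dx":0,"dy":0,"dz":4,"twist":0},{"dx":0,"dy":0,"dz":7.5,"twist":0},{"dx":0,"dy":0,"dz":9.2,"twist":0},{"dx":0,"dy":0,"dz":9.8,"twist":0},{"dx":0,"dy":0,"dz":10.1,"twist":0},{"dx":0,"dy":0,"dz":10.1,"twist":0}]'
python3 - <<'E'
from ball import *
shot('side','b.png');b,n,q=ball(g=(.48,-.19,.08));print(b,n)
k=q[(q[:,2]>b[2]+.037)&(q[:,2]<b[2]+.068)];print(np.polyfit(k[:,2],k[:,0],1))
E
```

```text
time: 6.65
eef_pos: [0.4754, -0.1937, 0.1101]
tcp_rot: [0.054, 0.999, -0.0, 0.001]
contact_force: [0.2, 2.5, 2.9]
opening: 0.412
finger_force: 22.3
[ 0.46802906 -0.19184097  0.02867122] 852
[-0.0989756   0.47134917]
```

The foot is touching the table. I'll straighten the top by about 8 mm, then release.

```bash
python3 -m pendant '[{"dx":-0.4,"dy":0,"dz":0,"twist":0},{"dx":-0.8,"dy":0,"dz":0,"twist":0},{"dx":-0.8,"dy":0,"dz":0,"twist":0},{"dx":-0.8,"dy":0,"dz":0,"twist":0}]'
python3 -m pendant '[{"dx":0,"dy":0,"dz":0,"twist":0},{"dx":0,"dy":0,"dz":0,"twist":0},{"dx":0,"dy":0,"dz":0,"twist":0},{"dx":0,"dy":0,"dz":-3,"twist":0},{"dx":0,"dy":0,"dz":-7,"twist":0},{"dx":0,"dy":0,"dz":-7,"twist":0}]' 80
python3 - <<'E'
from ball import *
c=shot('side','b.png');b,n,q=ball(g=(.48,-.19,.08));print(b,n)
cv2.imwrite('pics/c6.png',cv2.resize(c['img'][180:340,160:320],(480,480))[:,:,::-1])
k=q[(q[:,2]>b[2]+.037)&(q[:,2]<b[2]+.068)];print(np.polyfit(k[:,2],k[:,0],1), k.mean(0),(k.min(0)+k.max(0))/2)
k=q[(q[:,2]>.1)&(q[:,2]<.117)];print('collar',(k.min(0)+k.max(0))/2,k.min(0),k.max(0));k=q[q[:,2]>.116];print('top',k.min(0),k.max(0))
print(ctrl.get_state()['eef_pos'])
E
```

```text
time: 7.2
eef_pos: [0.4826, -0.1947, 0.1087]
tcp_rot: [0.053, 0.999, -0.001, 0.0]
contact_force: [-0.9, 1.2, 3.8]
opening: 0.414
finger_force: 22.2
time: 7.95
eef_pos: [0.4843, -0.1956, 0.1823]
tcp_rot: [0.054, 0.999, -0.002, 0.003]
contact_force: [-0.4, -0.3, 0.2]
opening: 0.8
finger_force: 0.0
[ 0.47036033 -0.19159191  0.02750755] 859
[-0.00308195  0.46931365] [ 0.46906957 -0.20315673  0.07919632] [ 0.46970379 -0.20077543  0.07972311]
collar [ 0.46839885 -0.20973847  0.10834769] [ 0.45094791 -0.21363238  0.10002842] [ 0.48584978 -0.20584457  0.11666696]
top [ 0.45141104 -0.21314944  0.11605177] [ 0.487802   -0.17471957  0.12237924]
[ 0.48310166 -0.1948398   0.17995369]
```

View pics/c6.png

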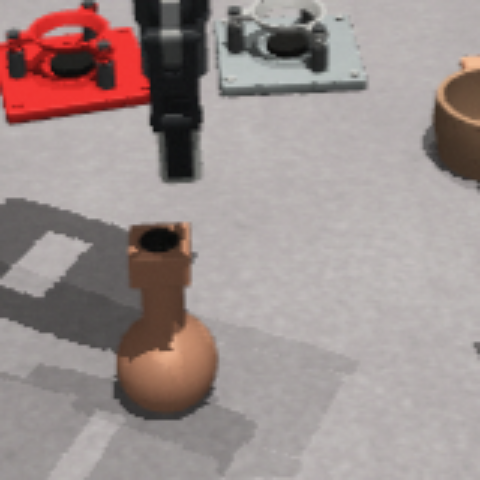

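The vase stands upright, foot down, at about (0.469,-0.193). I'll regrip it squarely on the collar.

```bash
python3 to.py '[.469,-.193,.085]'; python3 -m pendant '[{"dx":1.4,"dy":0,"dz":0,"twist":0},{"dx":1.4,"dy":0,"dz":0,"twist":0},{"dx":1.4,"dy":0,"dz":4,"twist":0},{"dx":1.4,"dy":0,"dz":9.5,"twist":0},{"dx":1.4,"dy":0,"dz":9.5,"twist":0},{"dx":1.4,"dy":0,"dz":9.5,"twist":0}]'
python3 to.py '[.469,-.193,.085]'
```

```text
t 8.0 eef [ 0.4831 -0.1948  0.18  ] xdir 173.86 cm [1.45 0.05 9.49] op 0.8033459425303912 F [-0.11 -0.18 -0.83]
time: 8.75
eef_pos: [0.4689, -0.1932, 0.0844]
tcp_rot: [0.054, 0.999, -0.0, 0.001]
contact_force: [0.7, 0.5, 0.6]
opening: 0.801
finger_force: 0.0
t 8.75 eef [ 0.4689 -0.1932  0.0844] xdir 173.85 cm [-0.01  0.02 -0.06] op 0.8011067567816924 F [0.67 0.51 0.58]
```

```bash
python3 -m pendant '[{"dx":0,"dy":0,"dz":0,"twist":0},{"dx":0,"dy":0,"dz":0,"twist":0},{"dx":0,"dy":0,"dz":0,"twist":0},{"dx":0,"dy":0,"dz":0,"twist":0},{"dx":0,"dy":0,"dz":0,"twist":0},{"dx":0,"dy":0,"dz":0,"twist":0}]' 0 80
python3 -m pendant '[{"dx":0,"dy":0,"dz":-4,"twist":0},{"dx":0,"dy":0,"dz":-9,"twist":0},{"dx":0,"dy":0,"dz":-12,"twist":0},{"dx":0,"dy":0,"dz":-12,"twist":0},{"dx":0,"dy":0,"dz":-12,"twist":0}]'
python3 - <<'E'
from ball import *
c=shot('side','b.png');s=ctrl.get_state();e=s['eef_pos'];b,n,q=ball(g=(e[0],e[1],.2));print(b,n,e,b-e)
k=q[(q[:,2]>b[2]+.037)&(q[:,2]<b[2]+.068)];print(np.polyfit(k[:,2],k[:,0],1))
E
python3 to.py '[.620,.226,.204]'
```

```text
time: 9.5
eef_pos: [0.4698, -0.1934, 0.0857]
tcp_rot: [0.054, 0.999, -0.001, 0.002]
contact_force: [-0.4, 1.0, 6.5]
opening: 0.411
finger_force: 79.9
time: 10.12
eef_pos: [0.4672, -0.1921, 0.2013]
tcp_rot: [0.054, 0.999, 0.001, -0.001]
contact_force: [-0.6, -0.4, -3.4]
opening: 0.413
finger_force: 81.0
[ 0.46742751 -0.1909414   0.14308232] 982 [ 0.46700341 -0.19189696  0.20070394] [ 0.0004241   0.00095556 -0.05762162]
[0.00252558 0.46524416]
t 10.175 eef [ 0.467  -0.1919  0.2007] xdir 173.85 cm [-10.74  43.19  -0.29] op 0.40861522465308997 F [-0.08 -0.59 -1.99]
```

It's held upright, with the foot 84 mm below the TCP. Next I'll carry it above the grey cradle.

```bash
python3 -m pendant '[{"dx":-1.2,"dy":4.8,"dz":-1,"twist":0},{"dx":-2.4,"dy":9.6,"dz":-2,"twist":0},{"dx":-3.6,"dy":14.4,"dz":-2,"twist":0},{"dx":-4.8,"dy":19.2,"dz":-2,"twist":0},{"dx":-6,"dy":24,"dz":-2,"twist":0},{"dx":-7.2,"dy":28.8,"dz":-2,"twist":0},{"dx":-8.4,"dy":33.6,"dz":-2,"twist":0},{"dx":-9.6,"dy":38.4,"dz":-2,"twist":0},{"dx":-10.8,"dy":43.2,"dz":-2,"twist":0},{"dx":-10.8,"dy":43.2,"dz":-2,"twist":0}]'
python3 -m pendant '[{"dx":0,"dy":0,"dz":2,"twist":0},{"dx":0,"dy":0,"dz":3,"twist":0},{"dx":0,"dy":0,"dz":3,"twist":0}]'
python3 - <<'E'
from ball import *
c=shot('side','b.png');s=ctrl.get_state();e=s['eef_pos'];b,n,q=ball(g=(e[0],e[1],e[2]-.03));print(b,n,e,b-e)
print(R.from_quat(s['tcp_rot']).as_matrix().round(3).tolist())
cv2.imwrite('pics/c7.png',cv2.resize(c['img'][125:215,200:310],(770,630)[0:1]+(600,),interpolation=cv2.INTER_CUBIC)[:,:,::-1])
E
```

```text
time: 11.42
eef_pos: [0.6211, 0.228, 0.2197]
tcp_rot: [0.052, 0.999, -0.0, -0.002]
contact_force: [0.0, -0.6, -1.5]
opening: 0.411
finger_force: 81.8
time: 11.8
eef_pos: [0.6205, 0.2238, 0.1904]
tcp_rot: [0.054, 0.999, -0.001, -0.002]
contact_force: [0.0, 0.3, -2.3]
opening: 0.41
finger_force: 81.9
[0.62081695 0.22440119 0.13234511] 439 [0.62131354 0.22407748 0.19196944] [-0.00049658  0.00032371 -0.05962432]
[[-0.994, 0.108, -0.002], [0.108, 0.994, -0.001], [0.002, -0.001, -1.0]]
```

View pics/c7.png

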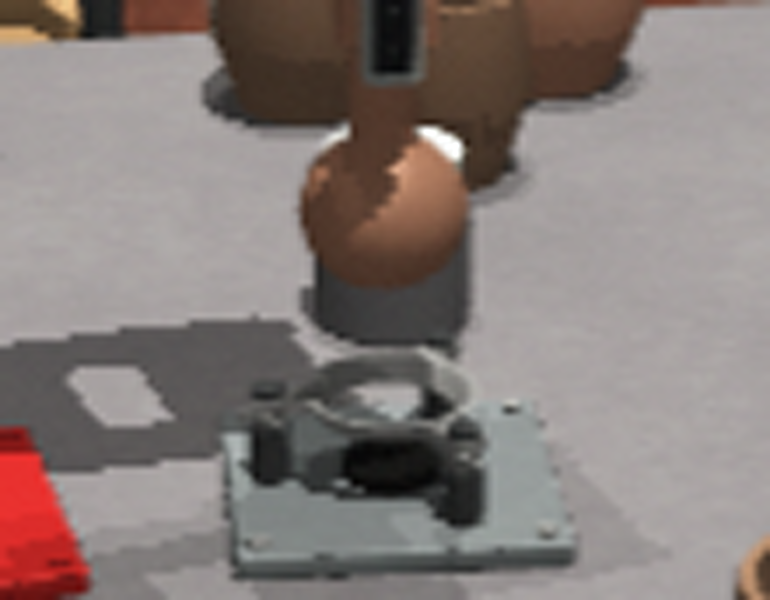

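The belly hangs at crop (385,207). The ring is centred near (384,392) and the pad near (393,466). I'll turn these into a relative offset.

```bash
python3 - <<'E'
from h import *
c=np.load('/tmp/side.npz');K=c['camera_matrix']
def ray(a,b,z):
    u,v=200+a/7,125+b/(600/90);r=R.from_quat(c['rotation']).as_matrix()@[(u-K[0,2])/K[0,0],-(v-K[1,2])/K[1,1],-1]
    return (c['xyz']+r*(z-c['xyz'][2])/r[2])[:2].round(4)
print('belly',ray(385,207,.132),'ring',ray(384,392,.049),'pad',ray(393,466,.019),'base',ray(404,487,.012))
E
```

```text
belly [0.6218 0.222 ] ring [0.622  0.2256] pad [0.624  0.2171] base [0.6273 0.2112]
```

The ring and vase axes agree to within a few mm, which the cone takes up. I'll descend into the ring, watching the force.

```bash
python3 -m pendant '[{"dx":0,"dy":-0.1,"dz":3,"twist":0},{"dx":0,"dy":-0.1,"dz":5,"twist":0},{"dx":0,"dy":-0.1,"dz":6,"twist":0},{"dx":0,"dy":-0.1,"dz":6.4,"twist":0},{"dx":0,"dy":-0.1,"dz":6.4,"twist":0}]'
python3 -m pendant '[{"dx":0,"dy":0,"dz":0.3,"twist":0},{"dx":0,"dy":0,"dz":0.6,"twist":0},{"dx":0,"dy":0,"dz":0.6,"twist":0},{"dx":0,"dy":0,"dz":0.6,"twist":0}]'
python3 to.py '[.621,.225,.1035]'
```

```text
time: 12.48
eef_pos: [0.6222, 0.2243, 0.1298]
tcp_rot: [0.054, 0.999, 0.0, 0.0]
contact_force: [0.1, -0.4, -2.3]
opening: 0.408
finger_force: 81.8
time: 12.98
eef_pos: [0.6228, 0.2247, 0.1249]
tcp_rot: [0.054, 0.999, 0.001, 0.001]
contact_force: [1.6, 1.4, 1.9]
opening: 0.408
finger_force: 82.4
t 12.975 eef [0.6228 0.2247 0.1249] xdir 173.85 cm [0.19 0.   2.14] op 0.4081259711112839 F [1.64 1.41 1.86]
```

Ring contact came at TCP 0.125, as expected. I'll yield about 1 mm to the side force and press down.

```bash
python3 -m pendant '[{"dx":-0.1,"dy":0.1,"dz":0.4,"twist":0},{"dx":-0.1,"dy":0.1,"dz":0.8,"twist":0},{"dx":-0.1,"dy":0.1,"dz":1.2,"twist":0},{"dx":-0.1,"dy":0.1,"dz":1.4,"twist":0},{"dx":-0.1,"dy":0.1,"dz":1.4,"twist":0}]'
python3 -m pendant '[{"dx":0,"dy":0,"dz":0.2,"twist":0},{"dx":0,"dy":0,"dz":0.4,"twist":0},{"dx":0,"dy":0,"dz":0.5,"twist":0},{"dx":0,"dy":0,"dz":0.5,"twist":0}]'
python3 to.py '[.621,.225,.1035]'
```

```text
time: 13.6
eef_pos: [0.6234, 0.2252, 0.1099]
tcp_rot: [0.054, 0.999, 0.0, 0.0]
contact_force: [-1.1, 0.4, 6.3]
opening: 0.412
finger_force: 82.8
time: 14.1
eef_pos: [0.6235, 0.2251, 0.1055]
tcp_rot: [0.054, 0.999, 0.0, 0.001]
contact_force: [-1.6, 0.2, 7.5]
opening: 0.409
finger_force: 83.0
t 14.1 eef [0.6235 0.2251 0.1055] xdir 173.85 cm [ 0.25 -0.04  0.2 ] op 0.40883984086791303 F [-1.61  0.17  7.48]
```

```bash
python3 -m pendant '[{"dx":0.05,"dy":0,"dz":0.1,"twist":0},{"dx":0.05,"dy":0,"dz":0.1,"twist":0},{"dx":0.05,"dy":0,"dz":0.1,"twist":0}]'
python3 -m pendant '[{"dx":0,"dy":0,"dz":0.1,"twist":0},{"dx":0,"dy":0,"dz":0.1,"twist":0},{"dx":0,"dy":0,"dz":0.1,"twist":0}]'
python3 to.py '[.621,.225,.1035]'
```

```text
time: 14.48
eef_pos: [0.6234, 0.2252, 0.1049]
tcp_rot: [0.054, 0.999, 0.0, 0.001]
contact_force: [-0.0, 1.0, 8.0]
opening: 0.415
finger_force: 83.3
time: 14.85
eef_pos: [0.6235, 0.2252, 0.1048]
tcp_rot: [0.054, 0.999, 0.0, 0.001]
contact_force: [-2.2, -0.1, 11.3]
opening: 0.409
finger_force: 83.6
t 14.85 eef [0.6235 0.2252 0.1048] xdir 173.86 cm [ 0.25 -0.05  0.13] op 0.40889214510569105 F [-2.18 -0.06 11.33]
```

```bash
python3 -m pendant '[{"dx":0,"dy":0,"dz":0.1,"twist":0},{"dx":0,"dy":0,"dz":0.1,"twist":0},{"dx":0,"dy":0,"dz":0.1,"twist":0},{"dx":0,"dy":0,"dz":0.1,"twist":0}]'
python3 - <<'E'
from ball import *
c=shot('side','b.png');s=ctrl.get_state();e=s['eef_pos'];b,n,q=ball(g=(e[0],e[1],e[2]-.03));print(b,n,e,s['contact_force'],s['wrist_torque'])
k=q[(q[:,2]>b[2]+.034)&(q[:,2]<b[2]+.062)];print(np.polyfit(k[:,2],k[:,0],1))
cv2.imwrite('pics/c8.png',cv2.resize(c['img'][125:215,200:310],(770,600),interpolation=cv2.INTER_CUBIC)[:,:,::-1])
E
```

```text
time: 15.35
eef_pos: [0.6237, 0.2252, 0.1048]
tcp_rot: [0.054, 0.999, 0.0, 0.001]
contact_force: [-3.0, 0.0, 13.5]
opening: 0.412
finger_force: 84.0
[0.62455204 0.22626952 0.04728403] 386 [0.62372247 0.22524242 0.10481864] [-3.55430007 -0.21627188 13.68809801] [-0.16867834  0.72113771 -0.06130992]
[-0.30060397  0.64863846]
```

View pics/c8.png

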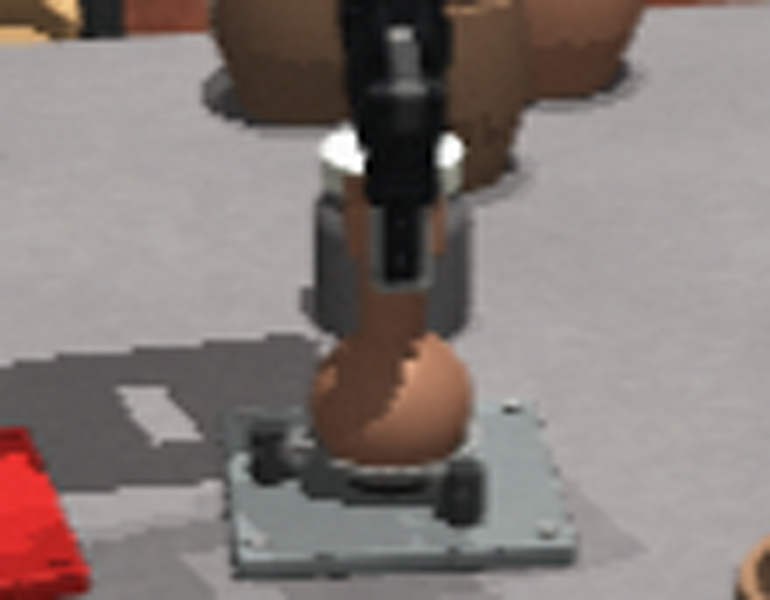

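The foot is down on the pad: pushing further no longer moves the TCP (about 19.7 mm travel) and only the force rises. The vase is upright in the ring at (391,400). I'll relieve the small side load and push a little firmer.

```bash
python3 -m pendant '[{"dx":0.1,"dy":0,"dz":0.1,"twist":0},{"dx":0.1,"dy":0,"dz":0.2,"twist":0},{"dx":0.1,"dy":0,"dz":0.2,"twist":0},{"dx":0.1,"dy":0,"dz":0.2,"twist":0}]'; python3 to.py '[.621,.225,.1035]'
```

```text
time: 15.9
eef_pos: [0.6237, 0.2253, 0.1048]
tcp_rot: [0.053, 0.999, -0.0, 0.002]
contact_force: [-4.4, -1.2, 19.9]
opening: 0.411
finger_force: 84.5
t 15.9 eef [0.6237 0.2253 0.1048] xdir 173.88 cm [ 0.27 -0.06  0.12] op 0.41064154931009905 F [-4.41 -1.21 19.89]
```

```bash
python3 -c "
from plant import ctrl
print(ctrl.sign_off())"
```

```text
the job is handed in; nothing more can be done
None
```

I stood the clay vase upright on the table, set it in the grey cradle's ring and pressed it about 20 mm down onto the stamp pad, then handed the job in at about 16 s, still gripped (about 84 N) and held down with about 20 N.

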